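# Clear an L-shaped offcut off the router bed into the scrap chute

## Task

Swing the steel stop bar at the ledge of the router bed fully aside and leave it open. Then push the L-shaped offcut gently across the bed until it sits square and flat against the sprung fence, before taking it towards the ledge, and slide it along the bed to the ledge, keeping it lightly pressed on the fence without bottoming the fence's springs, until it tips over the ledge and drops into the scrap chute. Do not lift the offcut, and leave the other things where they are.

Things in the scene. Friction and masses are not known exactly. Their poses are not given: they have to be found in the camera images.
- bed: Router bed, fixed: aluminium T-slot plate on blue sides. Origin on the table under the bed; x across (away from the robot at yaw 0), y along the bed towards the ledge, z up; x, y and yaw vary. The top is level, 120 mm above the origin, x -110 to 110, y -170 to 140 mm. All frames of fence, ledge and chute are parallel to this one.
- ledge (a point): Point on the ledge, the bed's end edge, at bed-top height: x 15, y 140, z 120 mm in the bed's frame. The scrap chute is beyond and below it.
- chute_floor (a point): Tray floor at the chute's foot: x 15, y 290, z 3 mm in the bed's frame. Sheet-steel chute: a 52 degree ramp down from about 10 mm below the ledge, then an open tray out to y = 366 mm; 170 mm wide inside (x -70 to 100 mm). No part of it stands higher than 8 mm below the bed top.
- fence_base: Two blue blocks 20 x 30 x 22 mm bolted on the bed's far side at its x = 100 mm (y -100 and 90 mm); origin between them on the bed top. They carry the fence, a sprung aluminium bar along the bed's y (y -120 to 137 mm), 14 mm thick, 1 to 25 mm above the bed top, its face looking to the bed's -x.
- fence_range (a point): Middle of where the fence's face may be: x 55 mm of the bed. The bar is set by hand, NOT measured: its face is up to 15 mm either side of this x; find it by feel or sight. Sprung towards -x: gives from about 2.4 N, 2.4 N more per mm, bottoms after 5 mm at about 14 N; over 18 N from the offcut it counts as forced.
- gate (a joint): Steel stop bar across the lane before the ledge, 115 x 14 mm, 6 to 16 mm above the bed top, on an upright post at x -85, y 122 mm of the bed. Angle in rad: 0 = shut, pointing to the bed's +x; grows clockwise from above, the free end swinging over the bed; 1.57 = pointing to the bed's -y; stops at 0 and 1.65 (fully aside). Stiff (0.12 N m): stays where left.
- gate_pin (a point): Upright round pin near the free end of the stop bar, 12 mm across, 93 mm from the hinge axis, standing from 16 to 52 mm above the bed top; this point is on its axis, 36 mm above the bed top.
- offcut: L-shaped black plastic offcut 15 mm thick, 0.06 to 0.13 kg, flat on the bed. Origin on its underside. Long leg x -5 to 25, y -50 to 50 mm; foot x -40 to -5, y 20 to 50 mm; inner corner at x -5, y 20, open to -x, -y. Edge x = 25 goes on the fence, the foot leads to the ledge. Axes start within 0.25 rad of the bed's. Centre of mass x 2, y 9 mm.
- hold_down: round steel hold-down foot, disc 36 mm across, 30 mm tall, on the bed's near side; bystander
- t_nut: dark steel T-nut block 18 x 26 x 12 mm, on the bed's near side; bystander
- black_plate: black square plastic plate 75 x 75 x 5 mm on the table; bystander
- routed_board: blue plastic board 70 x 220 x 20 mm on the table; bystander
- wrench: steel wrench lying on the table; bystander
- cutter_cup: grey cup 70 mm across, 80 mm tall, on the table; bystander
There are look-alikes about, which are no part of the job. Of the things shaped like the offcut, the black one is meant.

How it is judged:
By the outcome, as a careful person would: the job done as asked, in the order asked, and still so for the second after the job is handed in, with the robot touching nothing.
It also fails if it takes over 72 s, if anything falls off the work surface, if the arm or the gripper's body presses on something with over 40 N, if the wrist force passes 120 N, or if a joint passes its speed limit or range.

## Robot

A 6-joint arm with a two-finger parallel gripper is mounted at the origin on the work surface. World frame = base frame: x ahead of the robot, y to its left, z up, the work surface at z = 0. Lengths are in mm, angles in rad, forces in N, time in s.
With the tool pointing down it reaches from about 350 to 875 mm from the base axis. Payload 4.2 kg.
Tool frame: the origin (TCP) lies midway between the tips of the shut fingers; the grasp point (between the pads) lies 19 mm behind it (arm.grip_point_offset is the distance from the TCP to the grasp point, in mm); z points along the fingers, x is the direction in which the jaws open and shut, and the axes are right-handed (so a half turn about z gives the same grasp; the last joint's range is limited). The gripper opens to 85 mm and grips with 20 to 120 N. Pads are 22 mm wide; open, the fingers measure 114 mm over their backs; the gripper's body (76 mm by 85 mm) begins 54 mm behind the grasp point. The pads swing forward as they close: fully open they stand 13 mm farther back than shut.
Start: joints at [1.53, 0.385, 0.008, 0, -1.194, -0.259], TCP at [184.548, 597.111, 231.312] pointing down, gripper open.
Joint ranges: [-3.14, 3.14], [-1.21, 2.06], [-1.07, 1.41], [-3.16, 2.05], [-2.99, -0.16], [-3.1, 3.1]. Speed limits (rad/s): [2.79, 2.79, 3.14, 3.14, 3.14, 3.14].

## Interface

Orientations are given as a unit quaternion [x, y, z, w].
In Python, from bench import arm gives the robot as it stands.
- The arm moves only by the tool move_arm, never from a script. Its argument "targets" is a list of rows, each a list of 7 numbers: the shift along the tool's x, y, z in cm, then the turn, a rotation vector about the tool's x, y, z in degrees, then the closure in counts, from 0 (fully open) to 255 (shut). In form: [[x, y, z, wx, wy, wz, grip], ...]. A call has 1 to 20 rows; each row is the pose to reach, as a shift and turn from the pose commanded when the call began, along the tool's axes at that moment; what a row does not reach only later rows make up. A row lasts 1/8 s, in which the tool goes at most 62.5 mm and 10.7 degrees, less where a joint would pass 70% of its speed; a pose out of reach is approached as far as the arm can. A call with a gripper value outside its range is refused whole. The fingers move at their own pace and stop on an object; the grip force is fixed at half the most. Time passes only in rows, so rows that repeat a pose let the fingers close. It gives the time, the measured TCP pose, the force and the opening at its end, in the units of the state.
- arm.read_state(): the state, without advancing time (a new reading comes with each control period).
- arm.get_image(name): name is "scene" or "top" or "wrist"; returns (picture, depth): 400x640x3 uint8, blue, green, red; 400x640 float32, mm along the optical axis (not along the pixel's ray), 0 where there is no reading.
- arm.camera_params(name): a dict with "mtx" (3x3 intrinsics, pixels), "world_to_cam" (4x4, takes a point from world to camera coordinates); the wrist camera has in their place "mount" (4x4, takes a point from camera to tool coordinates, whose origin is the TCP and whose axes are the tool frame's). Camera axes: x right, y down, z forward; pixel columns grow to the right and rows downward; lengths in mm; the calibration is good to about 2 mm. A picture is of the moment at which its call begins: read the wrist's pose just before it. camera_params takes no time and is no camera call.
- arm.job_done(): hands the job in, once; it reports no verdict.
Trained networks look in the newest picture that a camera, given by its name, has taken for a name from the list of things; names that differ only in an ending like _2 or _b are one class to them, and where a whole thing is asked for, a point or a joint stands for the part that bears it (a point fixed in the world has none). Each returns a list of dicts, best first, with "score" (0 to 1); they miss things now and then, are a little off and sometimes report something else, mostly with a low value. They report only what shows in the picture. A call takes as long as a camera call. They do not tell look-alikes from the thing itself.
- arm.search_frame(thing, camera): "bbox" ([left, top, right, bottom] in pixels, round what is visible of it).
- arm.tip_of(thing, camera): "uv" ([column, row] in pixels: a listed point, or the origin of a listed thing).
The state is a dict: "clock": time; "joints": joint angles; "joint_vel": joint speeds; "joint_efforts": joint torques, N m; "position": TCP position; "ee_rot": TCP orientation; "contact_force": force on the tool from outside, world axes, zero at the start; "wrist_torque": the same for the moment, N m; "gripper_width": finger opening in mm.
Only numpy, scipy, OpenCV 4.12 (cv2) and the standard library are available. Lean on these libraries where they do the work, as an engineer would, in place of code of your own. Each camera call takes 0.05 s, during which the arm holds its last target.

## Working session

There is one attempt and no reset: what is moved stays moved. The work goes in short steps, Python scripts to look and compute and a tool call to move; the robot and the scene stay as the last step left them, time stands still between calls to the robot, and variables do not carry over. Pictures are saved under pics/ and viewed, and the job is handed in when it is done.

Besides the shell and the picture viewer there is one more tool, called after "Emit:" in YAML: its name, and indented under it one key for each argument. move_arm: Moves the arm, as the interface text tells. Its arguments: {"type":"object","properties":{"targets":{"type":"array","items":{"type":"array","items":{"type":"number"}}}},"required":["targets"]}

```bash
mkdir -p pics; ls
python3 - <<'E'
from bench import arm
import cv2,numpy as np
s=arm.read_state(); print(s)
for n in ("top","scene"):
    im,d=arm.get_image(n); cv2.imwrite(f"pics/{n}0.png",im); np.save(f"pics/{n}0.npy",d)
    for t in ("bed","ledge","gate","gate_pin","offcut","fence_base","fence_range","hold_down","t_nut"):
        try:
            r=arm.tip_of(t,n); print(n,t,[(x["uv"],round(x["score"],2)) for x in r])
        except Exception as e: print(n,t,e)
E
```

```text
pics
{'clock': 0.0, 'joints': array([ 1.52957380e+00,  3.85572108e-01,  6.60447863e-03, -5.15265487e-04,
       -1.19398803e+00, -2.58613223e-01]), 'joint_vel': array([-0.00032605,  0.00036534,  0.00052912, -0.00015942, -0.00058036,
        0.00181705]), 'joint_efforts': array([ 4.20425977e-04, -3.92293060e+01,  1.88402778e+01,  4.18613210e+00,
       -4.64683020e-03,  7.29933021e-06]), 'position': array([184.39870841, 596.55918677, 230.20142528]), 'ee_rot': array([-5.93487249e-01,  8.04842632e-01, -6.91798100e-04, -8.62803392e-04]), 'contact_force': array([ 0.82767877, -0.09703462, -0.08926157]), 'wrist_torque': array([-0.00883591,  0.035891  , -0.0066365 ]), 'gripper_width': 85.52655386809248}
top bed [([336.9, 201.3], 0.61)]
top ledge [([284.2, 194.8], 0.88)]
top gate it knows: bed, black_plate, chute_floor, cutter_cup, fence_base, fence_range, gate_pin, hold_down, ledge, offcut, routed_board, t_nut, wrench
top gate_pin [([291.7, 198.6], 0.73)]
top offcut [([377.5, 203.6], 0.92), ([380.2, 275.1], 0.8), ([236.3, 204.0], 0.72), ([357.5, 133.4], 0.71), ([433.7, 283.3], 0.58), ([424.7, 193.4], 0.56)]
top fence_base [([337.2, 159.7], 0.88)]
top fence_range [([334.0, 174.6], 0.8), ([290.0, 196.0], 0.51)]
top hold_down [([394.0, 221.3], 0.61)]
top t_nut [([175.5, 273.9], 0.6)]
scene bed [([303.7, 221.8], 0.77), ([300.3, 176.3], 0.17)]
scene ledge [([337.2, 213.9], 0.68)]
scene gate it knows: bed, black_plate, chute_floor, cutter_cup, fence_base, fence_range, gate_pin, hold_down, ledge, offcut, routed_board, t_nut, wrench
scene gate_pin [([332.2, 200.2], 0.45), ([281.3, 173.3], 0.37)]
scene offcut [([243.6, 249.2], 0.89), ([282.1, 185.3], 0.8), ([249.2, 198.3], 0.66), ([312.3, 178.4], 0.6), ([283.5, 163.5], 0.49)]
scene fence_base [([284.1, 215.8], 0.78)]
scene fence_range [([290.4, 201.2], 0.76)]
scene hold_down [([281.4, 170.0], 0.59), ([300.6, 176.9], 0.34)]
scene t_nut [([298.3, 178.1], 0.39)]
```

View pics/top0.png

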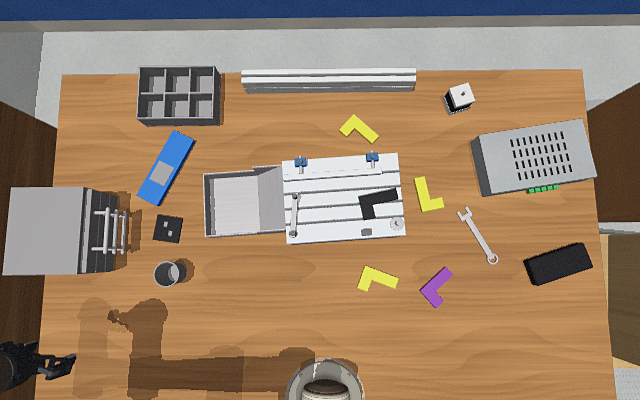

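View pics/scene0.png

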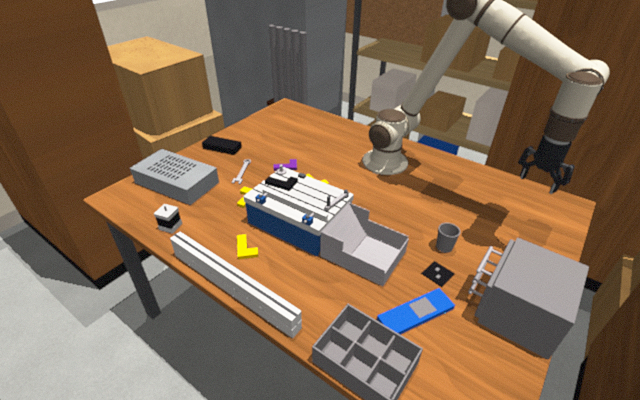

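Run:
```python
import cv2
im=cv2.imread("pics/top0.png"); cv2.imwrite("pics/top0z.png",cv2.resize(im[120:300,210:450],None,fx=3.3,fy=3.3,interpolation=cv2.INTER_CUBIC))
```

```text
(no output)
```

View pics/top0z.png

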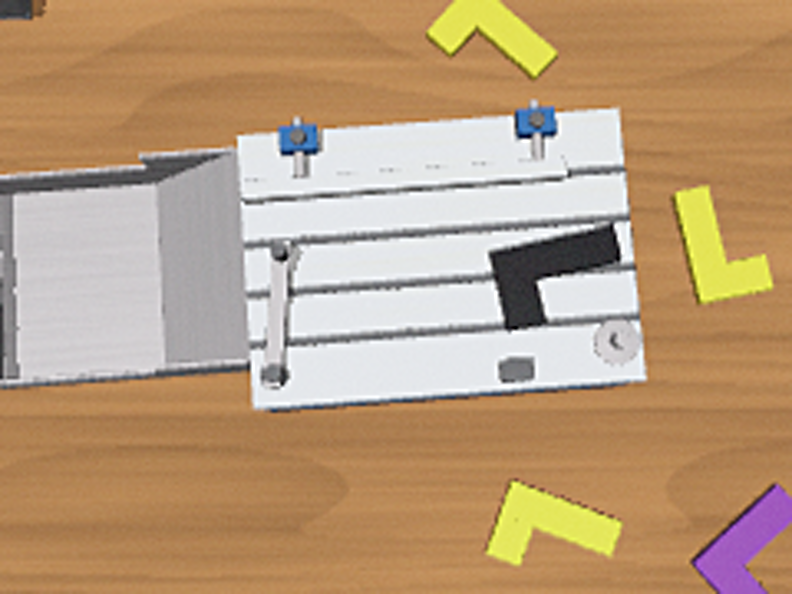

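```bash
cat > h.py <<'E'
import numpy as np
from bench import arm
from scipy.spatial.transform import Rotation as R
def cam(name,state=None):
    p=arm.camera_params(name); K=np.array(p["mtx"])
    if name=="wrist":
        T=np.eye(4);T[:3,:3]=R.from_quat(state["ee_rot"]).as_matrix();T[:3,3]=state["position"]
        return K,T@np.array(p["mount"])
    return K,np.linalg.inv(np.array(p["world_to_cam"]))
def ray(uv,z,K,C):
    d=C[:3,:3]@np.linalg.inv(K)@np.array([uv[0],uv[1],1.]); o=C[:3,3]
    return o+d*(z-o[2])/d[2]
def proj(P,K,C):
    q=np.linalg.inv(C)@np.r_[P,1]; q=K@q[:3]; return q[:2]/q[2]
E
python3 - <<'E'
from h import *
K,C=cam("top"); print(C[:3,3],K[0,0]); print(arm.camera_params("wrist"))
f=lambda u,v:(210+u/3.3,120+v/3.3)
for n,p,z in [("farledge",(237,136),120),("farback",(620,108),120),("nearback",(646,380),120),("nearledge",(253,408),120),
 ("fenceL",(243,201),145),("fenceR",(568,176),145),("pin",(281,251),172),("post",(274,375),140),("oc heel",(490,250),135),("oc tip",(615,223),135),("oc tip2",(621,258),135),("foot",(506,329),135),("foot2",(545,322),135),("inner",(537,277),135),("nut",(517,368),132),("hold",(615,340),150)]:
    print(n,ray(f(*p),z,K,C).round(1))
E
```

```text
[ 388.52184387   -8.21759345 1184.8949767 ] 407.9452013828982
{'mtx': array([[322.67126784,   0.        , 315.51013278],
       [  0.        , 322.67126784, 193.44906079],
       [  0.        ,   0.        ,   1.        ]]), 'mount': array([[ 9.99998383e-01, -1.79817074e-03, -3.49127506e-05,
         1.50513886e+00],
       [ 1.74175189e-03,  9.63419486e-01,  2.67992276e-01,
        -6.79062291e+01],
       [-4.48260245e-04, -2.67991904e-01,  9.63421060e-01,
        -1.43596684e+02],
       [ 0.00000000e+00,  0.00000000e+00,  0.00000000e+00,
         1.00000000e+00]])}
farledge [639.2 106.6 120. ]
farback [ 659.7 -204.   120. ]
nearback [ 439.5 -217.1  120. ]
nearledge [420.2  92.6 120. ]
fenceL [581.   98.9 145. ]
fenceR [ 598.8 -156.7  145. ]
pin [537.1  67.  172. ]
post [444.8  74.6 140. ]
oc heel [541.9 -95.  135. ]
oc tip [ 562.7 -194.2  135. ]
oc tip2 [ 534.7 -198.   135. ]
foot [ 479.4 -106.3  135. ]
foot2 [ 484.7 -136.9  135. ]
inner [ 520.2 -131.5  135. ]
nut [ 449.1 -114.5  132. ]
hold [ 469.  -188.5  150. ]
```

Run:
```python
from h import *
d=np.load("pics/top0.npy");K,C=cam("top")
for u,v in [(40,230),(75,200),(75,265),(105,230),(122,235),(170,270),(60,365)]:
    z=d[v,u]; P=C@np.r_[np.linalg.inv(K)@[u,v,1]*z,1]; print(u,v,P[:3].round())
# relative in tool frame
s=arm.read_state(); Rm=R.from_quat(s["ee_rot"]).as_matrix()
t=np.array([567,114,380.]); print((Rm.T@(t-s["position"])/10).round(2)); print(Rm.round(3))
```

```text
40 230 [458. 708. 161.]
75 200 [533. 626. 161.]
75 265 [371. 616. 157.]
105 230 [458. 558. 137.]
122 235 [450. 557.  50.]
170 270 [352. 437.   3.]
60 365 [176. 527. 328.]
[ 34.86 -50.81 -14.87]
[[-0.295 -0.955  0.   ]
 [-0.955  0.295  0.   ]
 [-0.    -0.    -1.   ]]
```

Emit:
move_arm:
  targets:
    - [2.9,-4.2,-2,0,0,2,255]
    - [5.8,-8.4,-4,0,0,4,255]
    - [8.7,-12.7,-6,0,0,6,255]
    - [11.6,-16.9,-8,0,0,8,255]
    - [14.5,-21.2,-10,0,0,10,255]
    - [17.4,-25.4,-12,0,0,12,255]
    - [20.3,-29.6,-12,0,0,14,255]
    - [23.2,-33.9,-12,0,0,16,255]
    - [26.1,-38.1,-12,0,0,18,255]
    - [29,-42.3,-12,0,0,20,255]
    - [32,-46.6,-12,0,0,22,255]
    - [34.8,-50.8,-12,0,0,24,255]
    - [34.8,-50.8,-12,0,0,24,255]
    - [34.8,-50.8,-12,0,0,24,255]

```text
clock: 2.65
position: [567.0, 114.5, 351.1]
ee_rot: [-0.413, 0.911, 0.0, -0.0]
contact_force: [-0.2, 1.0, -0.2]
gripper_width: 0.1
```

Run:
```python
from h import *
import cv2,pickle
s=arm.read_state(); im,d=arm.get_image("wrist"); print(s["clock"],s["position"],s["gripper_width"],s["contact_force"])
cv2.imwrite("pics/w1.png",im); np.save("pics/w1.npy",d); pickle.dump(s,open("pics/w1.pkl","wb"))
cv2.imwrite("pics/w1z.png",cv2.resize(im,(800,500),interpolation=cv2.INTER_CUBIC))
for t in ("gate_pin","offcut","fence_range","ledge"): print(t,[(x["uv"],round(x["score"],2)) for x in arm.tip_of(t,"wrist")])
```

```text
2.65 [567.0128215  114.4703041  351.14625602] 0.10434740864052018 [-0.16984776  0.96824296 -0.2300543 ]
gate_pin [([361.4, 164.2], 0.64)]
offcut [([555.9, 153.7], 0.57)]
fence_range [([403.0, 50.1], 0.72)]
ledge [([337.9, 171.8], 0.89)]
```

View pics/w1z.png

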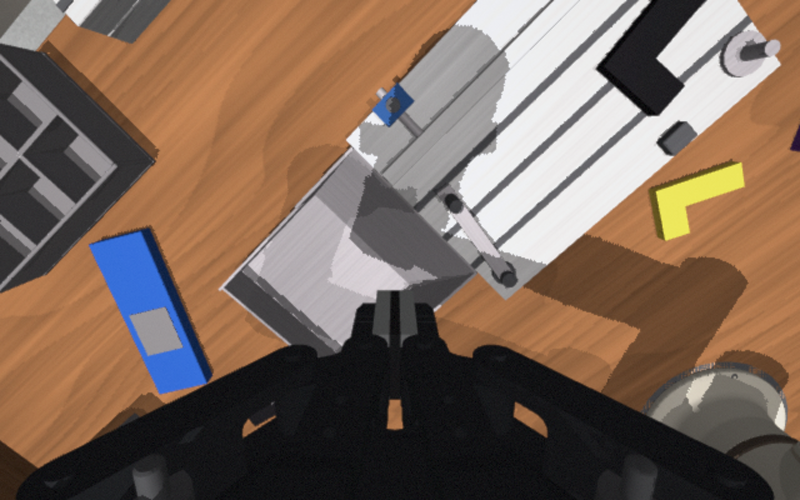

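```bash
cat >> h.py <<'E'
import os,json
BO=np.array([538.7,-40.5]);BY=0.065
def tobed(P):
    c,s=np.cos(BY),np.sin(BY); d=np.asarray(P)[:2]-BO; return np.array([c*d[0]+s*d[1],-s*d[0]+c*d[1]])
def toworld(b):
    c,s=np.cos(BY),np.sin(BY); return BO+np.array([c*b[0]-s*b[1],s*b[0]+c*b[1]])
E
python3 - <<'E'
from h import *
import pickle
s=pickle.load(open("pics/w1.pkl","rb")); K,C=cam("wrist",s); d=np.load("pics/w1.npy")
for n,p,z in [("ledgefar",(350,148),120),("ledgenear",(507,297),120),("pin",(454,203),172),("post",(508,274),140),("heel",(599,68),135),("foot",(655,115),135),("foot2",(684,88),135),("inner",(653,65),135),("nut",(679,134),132),("nearback",(778,64),120),("hold",(741,52),150)]:
    u=np.array(p)/1.25; P=ray(u,z,K,C); zz=d[int(u[1]),int(u[0])]; D=C@np.r_[np.linalg.inv(K)@[u[0],u[1],1]*zz,1]
    print(n,P.round(1),tobed(P).round(1),"depthpt",D[:3].round(1))
print("pin expected world",toworld((8,122)))
E
```

```text
ledgefar [632. 109. 120.] [102.8 143.1] depthpt [632.3 109.8 112.2]
ledgenear [421.5  90.1 120. ] [-108.4  137.9] depthpt [422.4  90.  121.6]
pin [542.8  69.7 172. ] [ 11.2 109.7] depthpt [542.8  69.7 172.1]
post [449.9  74.2 140. ] [-81.1 120.3] depthpt [452.6  74.1 145.6]
heel [542.7 -91.3 135. ] [  0.7 -50.9] depthpt [541.5 -93.9 129.1]
foot [ 480.1 -106.4  135. ] [-62.8 -62. ] depthpt [ 479.2 -107.5  132.8]
foot2 [ 482.7 -136.1  135. ] [-62.1 -91.8] depthpt [ 478.1 -143.2  122.6]
inner [ 515.3 -126.1  135. ] [-29.  -83.9] depthpt [ 515.5 -125.7  135.7]
nut [ 451.5 -115.2  132. ] [-91.9 -68.9] depthpt [ 451.7 -115.   132.5]
nearback [ 440.8 -215.3  120. ] [-109.1 -168.1] depthpt [ 440.8 -215.3  120. ]
hold [ 482.1 -174.9  150. ] [ -65.2 -130.4] depthpt [ 473.4 -190.5  127.9]
pin expected world [538.75868881  81.76199964]
```

Run:
```python
from h import *
s=arm.read_state(); Rm=R.from_quat(s["ee_rot"]).as_matrix(); print(Rm.round(3))
def rel(b,z): return (Rm.T@(np.r_[toworld(b),z]-s["position"])/10).round(2)
print(rel((34,137),200),rel((34,137),150))
for th in np.arange(.13,1.75,.1):
    p=np.array([-85+93*np.cos(th),122-93*np.sin(th)])+15; print(round(th,2),p.round(),rel(p,150))
```

```text
[[-0.657 -0.754  0.001]
 [-0.754  0.657  0.   ]
 [-0.001 -0.    -1.   ]]
[ 1.49 -0.9  15.17] [ 1.49 -0.9  20.17]
0.13 [ 22. 125.] [ 3.18 -0.91 20.17]
0.23 [ 21. 116.] [ 3.94 -1.44 20.17]
0.33 [ 18. 107.] [ 4.76 -1.88 20.17]
0.43 [15. 98.] [ 5.61 -2.25 20.17]
0.53 [10. 90.] [ 6.5  -2.53 20.17]
0.63 [ 5. 82.] [ 7.41 -2.71 20.16]
0.73 [-1. 75.] [ 8.34 -2.81 20.16]
0.83 [-7. 68.] [ 9.26 -2.81 20.16]
0.93 [-14.  62.] [10.19 -2.72 20.16]
1.03 [-22.  57.] [11.1  -2.53 20.16]
1.13 [-30.  53.] [11.99 -2.26 20.16]
1.23 [-39.  49.] [12.85 -1.9  20.16]
1.33 [-48.  47.] [13.66 -1.46 20.16]
1.43 [-57.  45.] [14.43 -0.93 20.16]
1.53 [-66.  44.] [15.14 -0.34 20.16]
1.63 [-76.  44.] [15.79  0.33 20.16]
1.73 [-85.  45.] [16.37  1.06 20.16]
```

Emit:
move_arm:
  targets:
    - [0.5,-0.3,5,0,0,0,255]
    - [1,-0.6,10,0,0,0,255]
    - [1.5,-0.9,15,0,0,0,255]
    - [1.5,-0.9,18,0,0,0,255]
    - [1.5,-0.9,20.1,0,0,0,255]
    - [2.4,-0.9,20.1,0,0,0,255]
    - [3.2,-0.9,20.1,0,0,0,255]
    - [3.9,-1.4,20.1,0,0,0,255]
    - [4.8,-1.9,20.1,0,0,0,255]
    - [5.6,-2.2,20.1,0,0,0,255]
    - [6.5,-2.5,20.1,0,0,0,255]
    - [7.4,-2.7,20.1,0,0,0,255]
    - [8.3,-2.8,20.1,0,0,0,255]
    - [9.3,-2.8,20.1,0,0,0,255]
    - [10.2,-2.7,20.1,0,0,0,255]
    - [11.1,-2.5,20.1,0,0,0,255]
    - [12,-2.3,20.1,0,0,0,255]
    - [12.9,-1.9,20.1,0,0,0,255]
    - [13.7,-1.5,20.1,0,0,0,255]
    - [14.4,-0.9,20.1,0,0,0,255]

```text
clock: 5.4
position: [478.5, 0.1, 150.4]
ee_rot: [-0.413, 0.911, -0.0, 0.0]
contact_force: [0.7, 0.1, 0.6]
gripper_width: -0.0
```

```bash
cat > snap.py <<'E'
import sys
from h import *
import cv2,pickle
n=sys.argv[1]; cams=sys.argv[2].split(",")
s=arm.read_state(); print(s["clock"],s["position"].round(1),tobed(s["position"]).round(1),s["gripper_width"],s["contact_force"].round(2))
for c in cams:
    im,d=arm.get_image(c); cv2.imwrite(f"pics/{n}_{c}.png",im); np.save(f"pics/{n}_{c}.npy",d)
    if c=="top": im=cv2.resize(im[120:300,210:450],None,fx=3.3,fy=3.3,interpolation=cv2.INTER_CUBIC)
    elif c=="wrist": im=cv2.resize(im,(800,500),interpolation=cv2.INTER_CUBIC)
    else: im=cv2.resize(im[120:300,180:420],None,fx=3.3,fy=3.3,interpolation=cv2.INTER_CUBIC)
    cv2.imwrite(f"pics/{n}_{c}z.png",im)
pickle.dump(s,open(f"pics/{n}.pkl","wb"))
E
python3 snap.py g1 wrist,top
```

```text
5.4 [4.785e+02 1.000e-01 1.504e+02] [-57.4  44.4] -0.019087846306681665 [0.7  0.15 0.63]
```

View pics/g1_wristz.png

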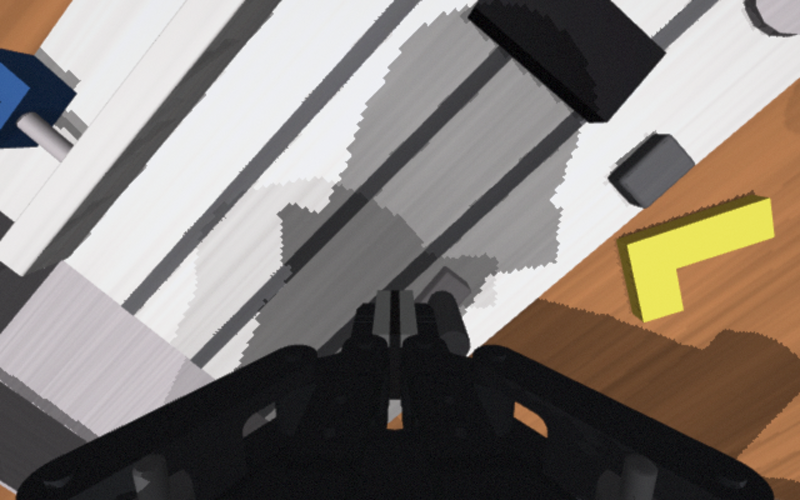

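View pics/g1_topz.png

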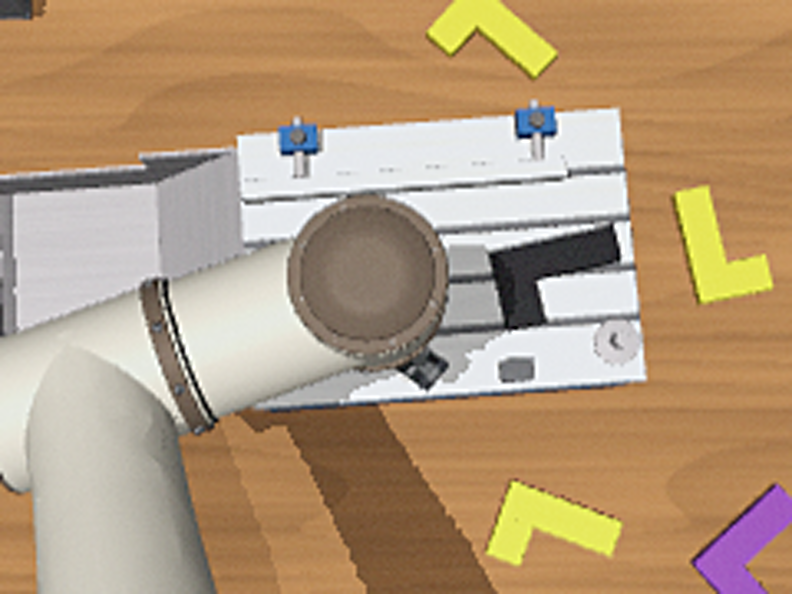

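Emit:
move_arm:
  targets:
    - [0.4,0.3,0,0,0,0,255]
    - [0.7,0.6,0,0,0,0,255]
    - [1.0,0.9,0,0,0,0,255]
    - [1.35,1.25,0,0,0,0,255]
    - [1.45,1.4,0,0,0,0,255]
    - [1.45,1.4,0,0,0,0,255]

```text
clock: 6.25
position: [459.7, -1.1, 150.6]
ee_rot: [-0.413, 0.911, -0.0, 0.001]
contact_force: [2.7, 0.7, 0.3]
gripper_width: -0.1
```

Emit:
move_arm:
  targets:
    - [0.2,0.2,0,0,0,0,255]
    - [0.3,0.3,0,0,0,0,255]
    - [0.3,0.3,0,0,0,0,255]

```text
clock: 6.62
position: [458.4, -0.2, 151.3]
ee_rot: [-0.414, 0.91, -0.001, 0.004]
contact_force: [9.5, 3.7, -3.1]
gripper_width: 0.3
```

Run:
```python
from h import *
s=arm.read_state(); Rm=R.from_quat(s["ee_rot"]).as_matrix()
print((Rm.T@(np.r_[toworld((-45,-122)),300]-s["position"])/10).round(2))
```

```text
[  9.47 -14.18 -14.88]
```

Emit:
move_arm:
  targets:
    - [-0.8,-0.8,0,0,0,0,255]
    - [-2,-2,0,0,0,0,255]
    - [-2,-2,-5,0,0,0,255]
    - [-1,-3,-10,0,0,-8,190]
    - [1.5,-6,-15,0,0,-16,190]
    - [4,-8.5,-15,0,0,-24,190]
    - [6.5,-11,-15,0,0,-32,190]
    - [9.5,-14,-15,0,0,-40,190]
    - [9.5,-14,-15,0,0,-45,190]
    - [9.5,-14,-15,0,0,-45,190]
    - [9.5,-14,-15,0,0,-45,190]

```text
clock: 8.0
position: [497.0, -165.2, 299.9]
ee_rot: [0.73, -0.684, -0.001, 0.001]
contact_force: [-0.3, 0.1, 0.1]
gripper_width: 21.7
```

```bash
python3 snap.py o1 wrist,top
```

```text
8.0 [ 497.  -165.2  299.9] [ -49.7 -121.7] 21.68341729475748 [-0.29  0.11  0.14]
```

View pics/o1_wristz.png

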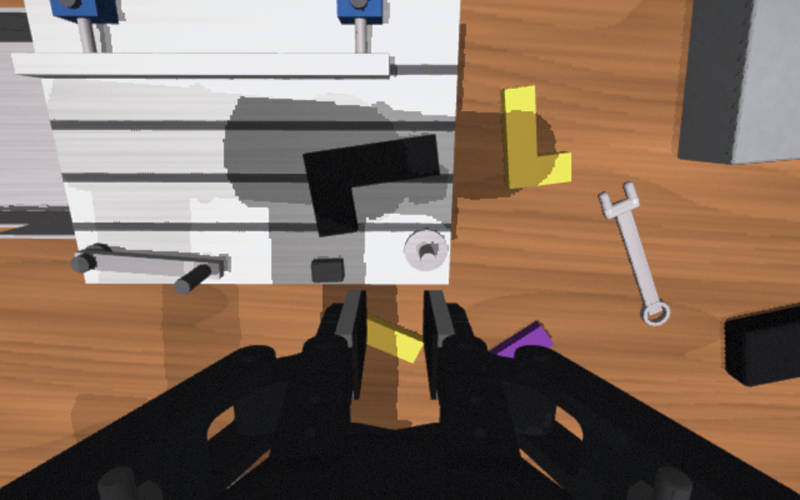

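View pics/o1_topz.png

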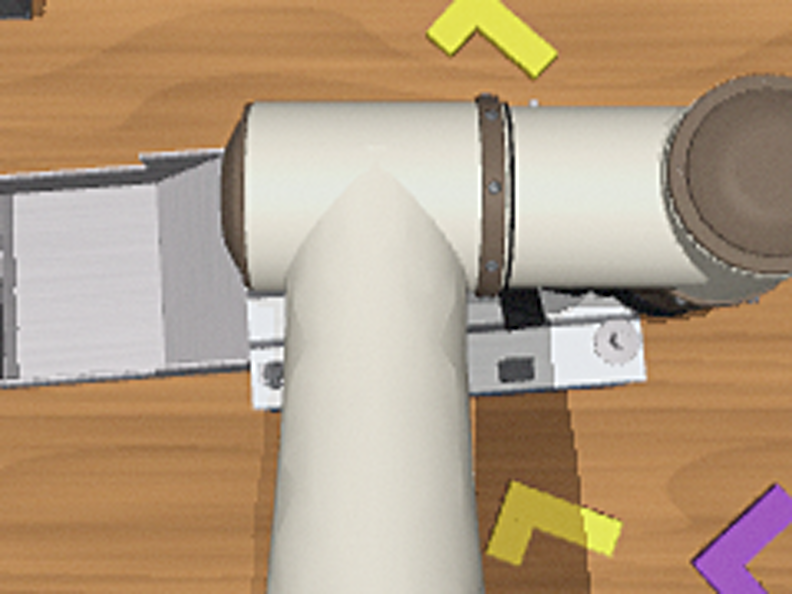

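Run:
```python
from h import *
import pickle,cv2
im=cv2.imread("pics/o1_wrist.png"); cv2.imwrite("pics/o1c.png",cv2.resize(im[20:235,200:400],None,fx=2.79*1.0,fy=2.79,interpolation=cv2.INTER_CUBIC))
s=pickle.load(open("pics/o1.pkl","rb")); K,C=cam("wrist",s); d=np.load("pics/o1_wrist.npy"); print(tobed(C[:3,3]),C[2,3])
for n,p,z in [("ledge near",(85,284),120),("nearback",(449,285),120),("pin",(180,287),172),("post",(85,258),140),("heel",(304,154),135),("tip",(435,135),135),("tip2",(438,174),135),("inner",(350,186),135),("foot",(320,236),135),("foot2",(357,231),135),("nut",(328,263),132),("hold",(426,244),120),("fenceR top",(389,71),145),("fenceR bot",(389,78),121),("fenceL bot",(20,75),121)]:
    u=np.array(p)/1.25; P=ray(u,z,K,C); print(n,P.round(1),tobed(P).round(1))
# finger lowest points from depth
```

```text
[  17.99052634 -123.08435544] 443.3073073943538
ledge near [419.7  94.3 120. ] [-110.   142.3]
nearback [ 438.7 -217.3  120. ] [-111.3 -169.9]
pin [445. -15. 172.] [-91.8  31.6]
post [450.9  75.3 140. ] [-80.1 121.3]
heel [542.1 -95.9 135. ] [ -0.2 -55.5]
tip [ 562.  -192.5  135. ] [  13.4 -153.2]
tip2 [ 533.7 -197.4  135. ] [ -15.2 -156.2]
inner [ 520.4 -131.1  135. ] [-24.2 -89.2]
foot [ 479.3 -108.8  135. ] [-63.7 -64.3]
foot2 [ 485.3 -137.8  135. ] [-59.6 -93.6]
nut [ 456.2 -115.1  132. ] [-87.2 -69. ]
hold [ 473.9 -194.5  120. ] [ -74.7 -149.4]
fenceR top [ 602.4 -156.1  145. ] [  56.1 -119.5]
fenceR bot [ 600.6 -155.9  121. ] [  54.3 -119.2]
fenceL bot [585.2 118.  121. ] [ 56.7 155.1]
```

View pics/o1c.png

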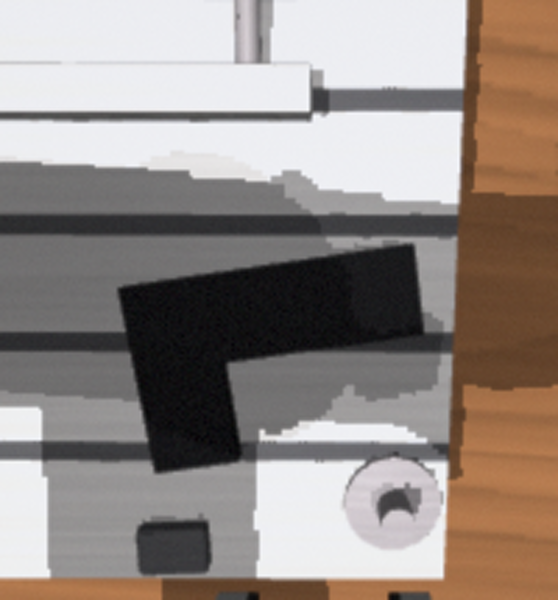

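Emit:
move_arm:
  targets:
    - [0.2,-0.4,5,0,0,0,190]
    - [0.2,-0.9,10,0,0,0,190]
    - [0.2,-0.9,13,0,0,0,190]
    - [0.2,-0.9,15,0,0,0,190]
    - [0.2,-0.9,16.5,0,0,0,190]
    - [0.2,-0.9,17.3,0,0,0,190]
    - [0.2,-0.9,17.7,0,0,0,190]
    - [0.2,-0.9,17.7,0,0,0,190]
    - [0.2,-0.9,17.7,0,0,0,190]

```text
clock: 9.22
position: [507.1, -166.8, 124.0]
ee_rot: [0.73, -0.683, 0.001, -0.0]
contact_force: [0.3, 0.6, 0.4]
gripper_width: 21.5
```

```bash
python3 snap.py o2 wrist
```

```text
9.225 [ 507.1 -166.8  124. ] [ -39.7 -124. ] 21.52619209810571 [0.28 0.61 0.35]
```

View pics/o2_wristz.png

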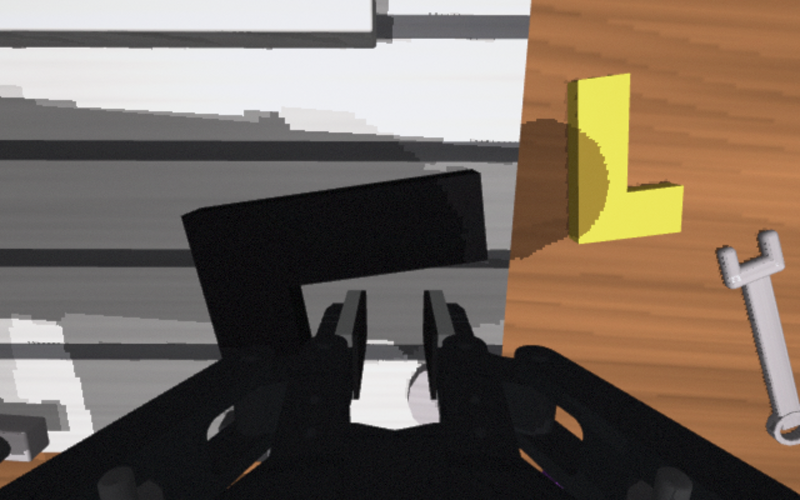

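Emit:
move_arm:
  targets:
    - [0,-0.4,0,0,0,0,190]
    - [0,-0.8,0,0,0,0,190]
    - [0,-1.2,0,0,0,0,190]
    - [0,-1.6,0,0,0,0,190]
    - [0,-2.0,0,0,0,0,190]
    - [0,-2.4,0,0,0,0,190]
    - [0,-2.8,0,0,0,0,190]
    - [0,-3.2,0,0,0,0,190]
    - [0,-3.6,0,0,0,0,190]
    - [0,-4.0,0,0,0,0,190]
    - [0,-4.3,0,0,0,0,190]
    - [0,-4.3,0,0,0,0,190]

```text
clock: 10.78
position: [550.2, -163.9, 123.3]
ee_rot: [0.73, -0.683, 0.0, -0.0]
contact_force: [-0.1, -0.4, 0.6]
gripper_width: 21.6
```

```bash
python3 snap.py o3 wrist
```

```text
10.775 [ 550.2 -163.9  123.3] [   3.4 -123.8] 21.556113581188505 [-0.12 -0.38  0.65]
```

View pics/o3_wristz.png

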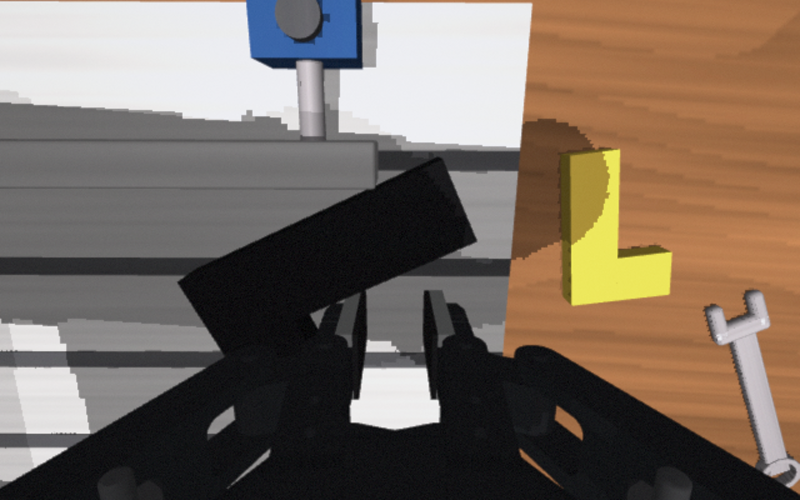

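Run:
```python
from h import *
import pickle
s=pickle.load(open("pics/o3.pkl","rb")); K,C=cam("wrist",s)
P={}
for n,p,z in [("heel",(180,283),135),("tip",(440,158),135),("tip2",(476,240),135),("inner",(312,312),135),("fenceR top",(377,188),145)]:
    u=np.array(p)/1.25; P[n]=tobed(ray(u,z,K,C)); print(n,P[n].round(1))
v=P["heel"]-P["tip"]; a=np.arctan2(-v[0],v[1]); print(a,np.hypot(*v))
Rm=np.array([[np.cos(a),-np.sin(a)],[np.sin(a),np.cos(a)]])
o=np.mean([P[n]-Rm@q for n,q in (("heel",[25,50]),("tip",[25,-50]),("tip2",[-5,-50]))],0)
print("origin",o); 
for q in ([-40,50],[-40,20],[-5,20],[25,50],[25,-50],[2,9]): print(q,(o+Rm@q).round(1))
```

```text
heel [ 19.1 -50.3]
tip [  62.  -139.8]
tip2 [  34.7 -152.8]
inner [  8.1 -95.8]
fenceR top [  53.7 -119.9]
0.4463126959266318 99.22163310351475
origin [  17.88350149 -105.76489103]
[-40, 50] [-39.8 -77.9]
[-40, 20] [ -26.8 -105. ]
[-5, 20] [  4.7 -89.9]
[25, 50] [ 18.9 -49.9]
[25, -50] [  62.  -140.1]
[2, 9] [ 15.8 -96.8]
```

Emit:
move_arm:
  targets:
    - [0,0.1,0,0,0,0,190]
    - [0,0.1,-1.5,0,0,0,190]
    - [0,0.1,-4.5,0,0,0,255]
    - [-2.7,3.1,-4.5,0,0,0,255]
    - [-5.4,6.3,-4.5,0,0,0,255]
    - [-5.4,6.3,-4.5,0,0,0,255]
    - [-5.4,6.3,-2,0,0,0,255]
    - [-5.4,6.3,-0.5,0,0,0,255]
    - [-5.4,6.3,-0.1,0,0,0,255]
    - [-5.4,6.3,-0.1,0,0,0,255]

```text
clock: 12.08
position: [484.0, -114.5, 124.8]
ee_rot: [0.73, -0.683, 0.0, -0.0]
contact_force: [0.5, -0.3, 0.5]
gripper_width: 0.1
```

```bash
python3 snap.py o4 wrist
```

```text
12.075 [ 484.  -114.5  124.8] [-59.4 -70.3] 0.0527106974816888 [ 0.51 -0.35  0.49]
```

View pics/o4_wristz.png

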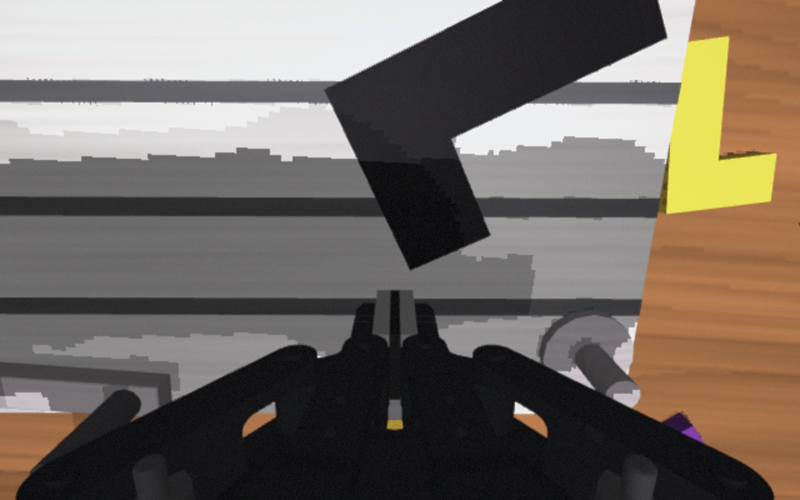

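Emit:
move_arm:
  targets:
    - [0.3,-0.4,0.1,0,0,0,255]
    - [0.3,-0.8,0.1,0,0,0,255]
    - [0.3,-1.2,0.1,0,0,0,255]
    - [0.3,-1.6,0.1,0,0,0,255]
    - [0.3,-2.0,0.1,0,0,0,255]
    - [0.3,-2.4,0.1,0,0,0,255]
    - [0.3,-2.8,0.1,0,0,0,255]
    - [0.3,-3.0,0.1,0,0,0,255]
    - [0.3,-3.0,0.1,0,0,0,255]

```text
clock: 13.25
position: [513.0, -115.1, 123.1]
ee_rot: [0.73, -0.683, -0.0, 0.0]
contact_force: [-4.1, 2.2, 1.7]
gripper_width: -0.2
```

```bash
python3 snap.py o5 wrist
```

```text
13.25 [ 513.  -115.1  123.1] [-30.5 -72.7] -0.15126638691231567 [-4.08  2.21  1.71]
```

View pics/o5_wristz.png

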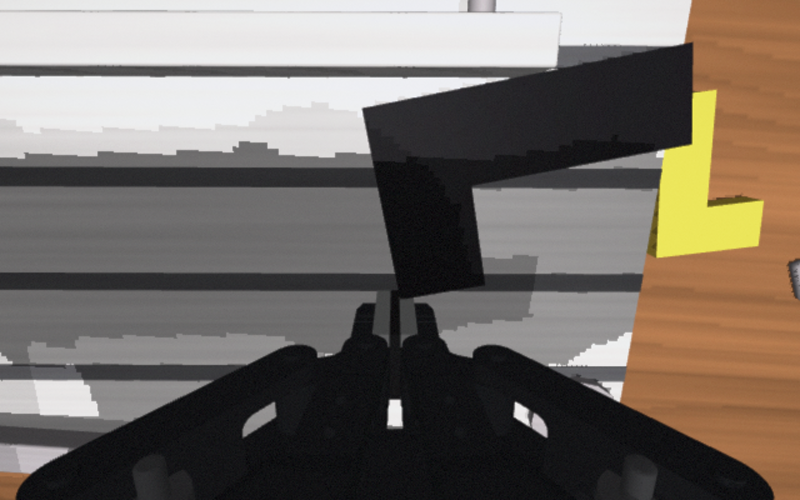

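```bash
cat > pose.py <<'E'
from h import *
import pickle
def fit(tag,pts,sc=1.25,z=135):
    from scipy.optimize import least_squares
    s=pickle.load(open(f"pics/{tag}.pkl","rb")); K,C=cam("wrist",s)
    L={"heel":(25,50),"tip":(25,-50),"tip2":(-5,-50),"inner":(-5,20),"A":(-40,50),"B":(-40,20)}
    P={n:tobed(ray(np.array(p)/sc,z,K,C)) for n,p in pts.items()}
    def f(v):
        c,s_=np.cos(v[2]),np.sin(v[2]); M=np.array([[c,-s_],[s_,c]])
        return np.concatenate([v[:2]+M@L[n]-P[n] for n in P])
    r=least_squares(f,[20,-100,0.1]); v=r.x; print("pose",v.round(3),"res",r.fun.round(1))
    c,s_=np.cos(v[2]),np.sin(v[2]); M=np.array([[c,-s_],[s_,c]])
    for n in L: print(n,(v[:2]+M@L[n]).round(1))
    print("com",(v[:2]+M@[2,9]).round(1)); return v,K,C
E
python3 - <<'E'
from pose import *
v,K,C=fit("o5",{"heel":(363,108),"tip":(692,43),"tip2":(692,144),"inner":(471,186),"B":(485,285),"A":(402,298)})
print(tobed(ray(np.array((561,66))/1.25,145,K,C)))
print([tobed(ray(np.array(p)/1.25,120,K,C)).round(1) for p in [(640,270),(625,385)]])
E
```

```text
pose [  27.963 -118.205    0.186] res [-0.1 -0.1  0.   0.1 -0.2  0.3  0.2 -0.4  0.4 -0.2 -0.3  0.3]
heel [ 43.3 -64.4]
tip [  61.8 -162.7]
tip2 [  32.3 -168.3]
inner [ 19.3 -99.5]
A [-20.6 -76.5]
B [ -15.  -105.9]
com [  28.3 -109. ]
[  54.01355139 -120.61206287]
[array([ -15.2, -168.7]), array([ -66.2, -170.7])]
```

Emit:
move_arm:
  targets:
    - [-0.22,-0.14,0,0,0,0,255]
    - [-0.44,-0.28,0,0,0,0,255]
    - [-0.66,-0.43,0,0,0,0,255]
    - [-0.88,-0.59,0,0,0,0,255]
    - [-1.1,-0.75,0,0,0,0,255]
    - [-1.35,-0.93,0,0,0,0,255]
    - [-1.35,-1.0,0,0,0,0,255]
    - [-1.35,-1.0,0,0,0,0,255]

```text
clock: 14.3
position: [521.4, -101.2, 123.4]
ee_rot: [0.73, -0.683, -0.001, 0.001]
contact_force: [-4.8, 0.2, 4.2]
gripper_width: -0.2
```

```bash
python3 snap.py o6 wrist
```

```text
14.3 [ 521.4 -101.2  123.4] [-21.2 -59.4] -0.18908444342466316 [-4.82  0.23  4.2 ]
```

View pics/o6_wristz.png

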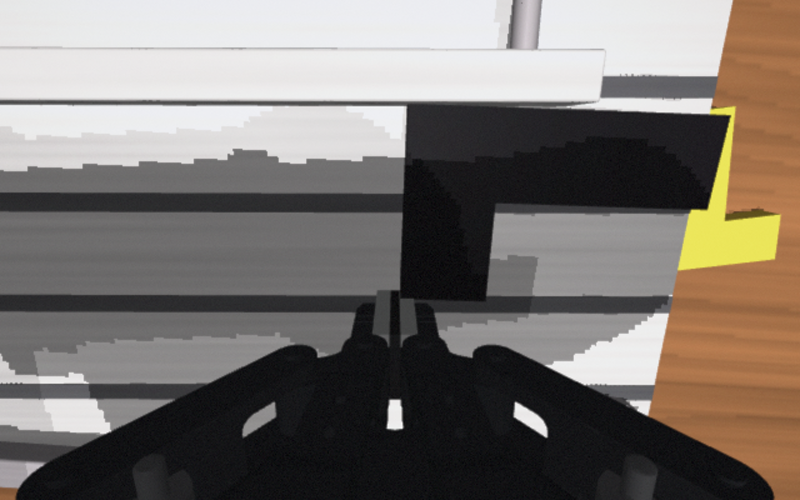

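Run:
```python
from pose import *
v,K,C=fit("o6",{"heel":(407,104),"tip":(730,115),"tip2":(709,209),"inner":(495,205),"B":(486,301),"A":(401,298)})
print(tobed(ray(np.array((605,97))/1.25,145,K,C)))
print([tobed(ray(np.array(p)/1.25,120,K,C)).round(1) for p in [(690,214),(653,385)]])
```

```text
pose [ 2.71200e+01 -1.14529e+02 -3.00000e-02] res [-0.2 -0.6  0.   0.3 -0.2  0.9  0.6 -0.3  0.  -0.1 -0.2 -0.2]
heel [ 53.6 -65.3]
tip [  50.6 -165.3]
tip2 [  20.6 -164.4]
inner [ 22.7 -94.4]
A [-11.3 -63.3]
B [-12.3 -93.3]
com [  29.4 -105.6]
[  55.16483386 -120.84504671]
[array([  16. , -170.5]), array([ -57.2, -169.4])]
```

Emit:
move_arm:
  targets:
    - [0,0.5,0,0,0,0,255]
    - [0,0.5,-2,0,0,0,255]
    - [0,0.5,-4.5,0,0,0,190]
    - [3.3,-0.8,-4.5,0,0,0,190]
    - [6.5,-2.0,-4.5,0,0,0,190]
    - [6.5,-2.0,-4.5,0,0,0,190]
    - [6.5,-2.0,-2,0,0,0,190]
    - [6.5,-2.0,-0.5,0,0,0,190]
    - [6.5,-2.0,-0.1,0,0,0,190]
    - [6.5,-2.0,-0.1,0,0,0,190]

```text
clock: 15.6
position: [546.9, -164.4, 124.5]
ee_rot: [0.731, -0.683, 0.0, -0.0]
contact_force: [-0.3, -0.5, 0.6]
gripper_width: 21.8
```

```bash
python3 snap.py o7 wrist
```

```text
15.6 [ 546.9 -164.4  124.5] [   0.2 -124.1] 21.755470704744358 [-0.27 -0.46  0.57]
```

View pics/o7_wristz.png

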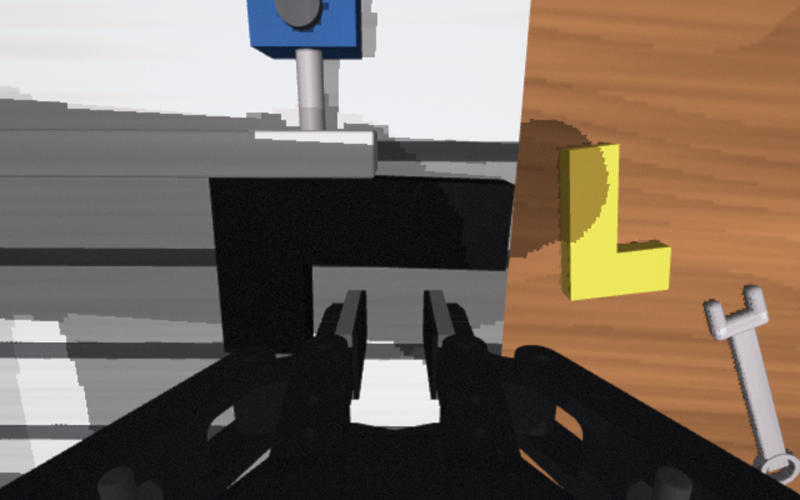

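Emit:
move_arm:
  targets:
    - [0,-0.3,0,0,0,0,190]
    - [0,-0.6,0,0,0,0,190]
    - [0,-0.8,0,0,0,0,190]
    - [0,-1.0,0,0,0,0,190]
    - [0,-1.2,0,0,0,0,190]
    - [0,-1.3,0,0,0,0,190]
    - [0,-1.4,0,0,0,0,190]
    - [0,-1.4,0,0,0,0,190]

```text
clock: 16.65
position: [559.9, -163.8, 124.3]
ee_rot: [0.73, -0.683, -0.001, 0.001]
contact_force: [-3.2, 0.1, 1.3]
gripper_width: 21.8
```

```bash
python3 snap.py o8 wrist
```

```text
16.65 [ 559.9 -163.8  124.3] [  13.2 -124.4] 21.803270740200304 [-3.15  0.11  1.32]
```

View pics/o8_wristz.png

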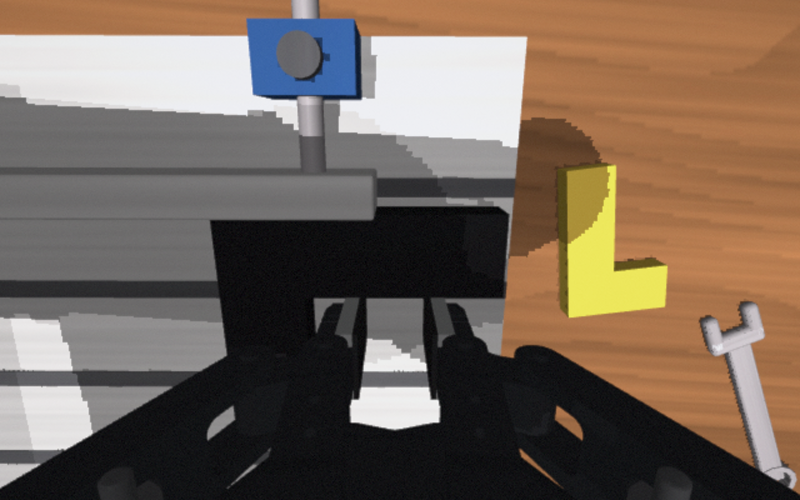

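Emit:
move_arm:
  targets:
    - [0,-0.05,0,0,0,0,190]
    - [0,-0.1,0,0,0,0,190]
    - [0,-0.1,0,0,0,0,190]
    - [-0.2,-0.1,0,0,0,0,190]
    - [-0.5,-0.1,0,0,0,0,190]
    - [-0.8,-0.1,0,0,0,0,190]
    - [-1.1,-0.1,0,0,0,0,190]
    - [-1.5,-0.1,0,0,0,0,190]
    - [-1.9,-0.1,0,0,0,0,190]
    - [-2.3,-0.1,0,0,0,0,190]

```text
clock: 17.95
position: [559.1, -141.3, 123.8]
ee_rot: [0.73, -0.683, -0.001, 0.001]
contact_force: [-2.9, -3.4, -0.1]
gripper_width: 21.8
```

```bash
python3 snap.py p1 wrist
```

```text
17.95 [ 559.1 -141.3  123.8] [  13.8 -101.9] 21.790797652475074 [-2.9  -3.38 -0.08]
```

View pics/p1_wristz.png

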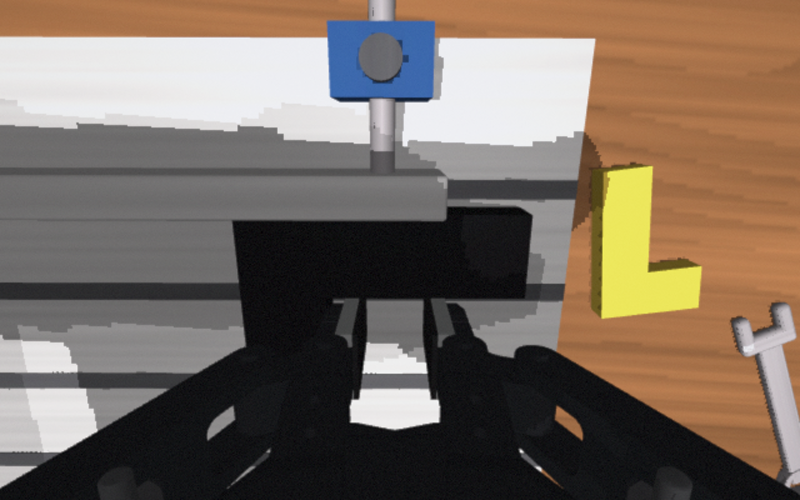

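Emit:
move_arm:
  targets:
    - [-0.4,-0.05,0,0,0,0,190]
    - [-0.9,-0.08,0,0,0,0,190]
    - [-1.4,-0.08,0,0,0,0,190]
    - [-1.9,-0.08,0,0,0,0,190]
    - [-2.4,-0.08,0,0,0,0,190]
    - [-2.9,-0.08,0,0,0,0,190]
    - [-3.4,-0.08,0,0,0,0,190]
    - [-3.9,-0.08,0,0,0,0,190]
    - [-4.4,-0.08,0,0,0,0,190]
    - [-4.9,-0.08,0,0,0,0,190]
    - [-5.4,-0.08,0,0,0,0,190]

```text
clock: 19.38
position: [555.9, -87.5, 123.8]
ee_rot: [0.73, -0.683, -0.001, 0.001]
contact_force: [-4.5, -5.0, 1.1]
gripper_width: 21.9
```

```bash
python3 snap.py p2 wrist
```

```text
19.375 [555.9 -87.5 123.8] [ 14.2 -48. ] 21.912691297369697 [-4.48 -5.    1.07]
```

View pics/p2_wristz.png

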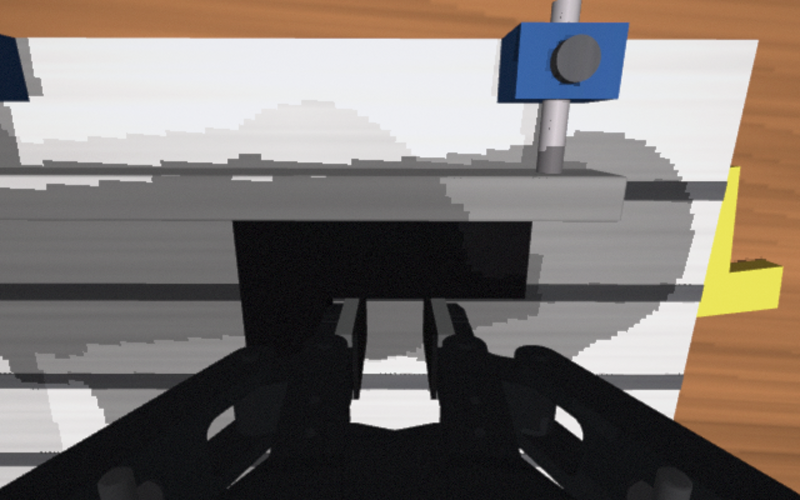

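Emit:
move_arm:
  targets:
    - [-0.5,0,0,0,0,0,190]
    - [-1,0,0,0,0,0,190]
    - [-1.5,0,0,0,0,0,190]
    - [-2,0,0,0,0,0,190]
    - [-2.5,0,0,0,0,0,190]
    - [-3,0,0,0,0,0,190]
    - [-3.5,0,0,0,0,0,190]
    - [-4,0,0,0,0,0,190]
    - [-4.5,0,0,0,0,0,190]
    - [-5,0,0,0,0,0,190]
    - [-5.5,0,0,0,0,0,190]
    - [-6,0,0,0,0,0,190]
    - [-6.5,0,0,0,0,0,190]
    - [-7,0,0,0,0,0,190]
    - [-7.5,0,0,0,0,0,190]
    - [-8,0,0,0,0,0,190]

```text
clock: 21.42
position: [550.7, -7.5, 123.8]
ee_rot: [0.73, -0.683, -0.001, 0.001]
contact_force: [-4.2, -5.5, 0.8]
gripper_width: 21.7
```

```bash
python3 snap.py p3 wrist
```

```text
21.425 [550.7  -7.5 123.8] [14.1 32.1] 21.650511645338366 [-4.19 -5.54  0.76]
```

View pics/p3_wristz.png

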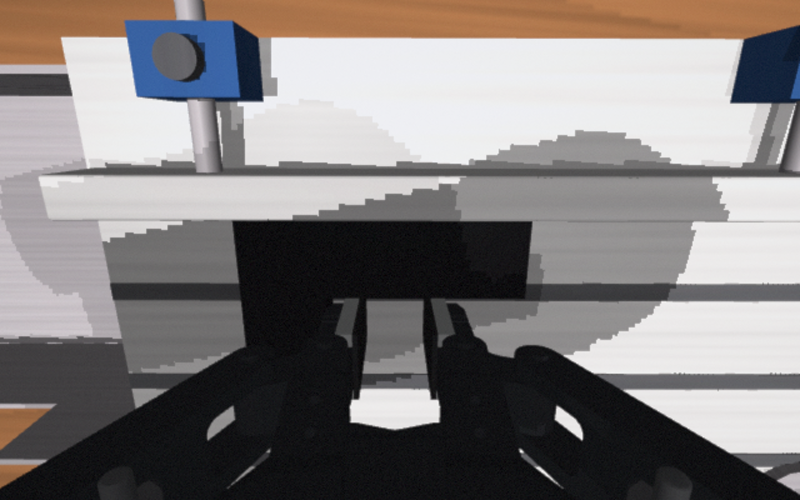

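Emit:
move_arm:
  targets:
    - [-0.5,0,0,0,0,0,190]
    - [-1,0,0,0,0,0,190]
    - [-1.5,0,0,0,0,0,190]
    - [-2,0,0,0,0,0,190]
    - [-2.5,0,0,0,0,0,190]
    - [-3,0,0,0,0,0,190]
    - [-3.5,0,0,0,0,0,190]
    - [-4,0,0,0,0,0,190]
    - [-4.5,0,0,0,0,0,190]
    - [-5,0,0,0,0,0,190]
    - [-5.5,0,0,0,0,0,190]
    - [-6,0,0,0,0,0,190]
    - [-6.5,0,0,0,0,0,190]
    - [-7,0,0,0,0,0,190]
    - [-7.5,0,0,0,0,0,190]

```text
clock: 23.35
position: [545.8, 67.3, 123.8]
ee_rot: [0.73, -0.683, -0.001, 0.001]
contact_force: [-2.6, -4.3, 0.4]
gripper_width: 21.8
```

```bash
python3 snap.py p4 wrist
```

```text
23.35 [545.8  67.3 123.8] [ 14.1 107.1] 21.76714947912626 [-2.6 -4.3  0.4]
```

View pics/p4_wristz.png

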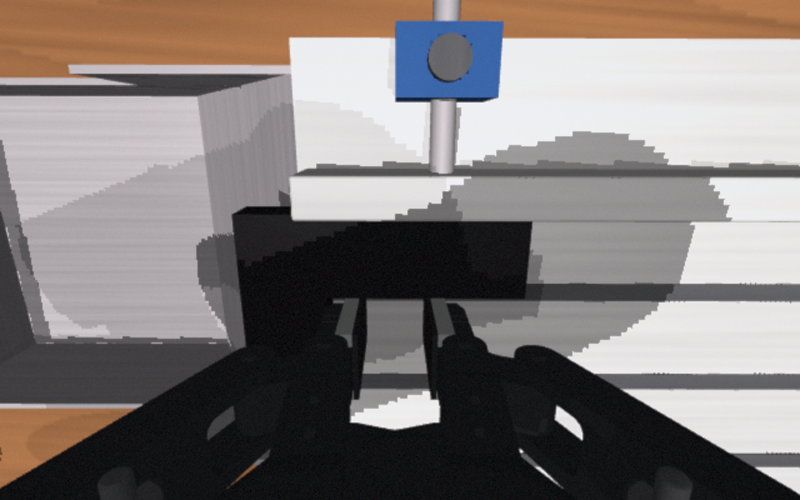

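Emit:
move_arm:
  targets:
    - [-0.5,0,0,0,0,0,190]
    - [-1,0,0,0,0,0,190]
    - [-1.5,0,0,0,0,0,190]
    - [-2,0,0,0,0,0,190]
    - [-2.5,0,0,0,0,0,190]
    - [-3,0,0,0,0,0,190]
    - [-3,0,0,0,0,0,190]
    - [-3,0,0,0,0,0,190]

```text
clock: 24.4
position: [543.7, 97.4, 123.9]
ee_rot: [0.73, -0.683, -0.001, 0.001]
contact_force: [-4.3, -3.6, 1.7]
gripper_width: 21.9
```

```bash
python3 snap.py p5 wrist
```

```text
24.4 [543.7  97.4 123.9] [ 13.9 137.2] 21.86793456343495 [-4.27 -3.61  1.69]
```

View pics/p5_wristz.png

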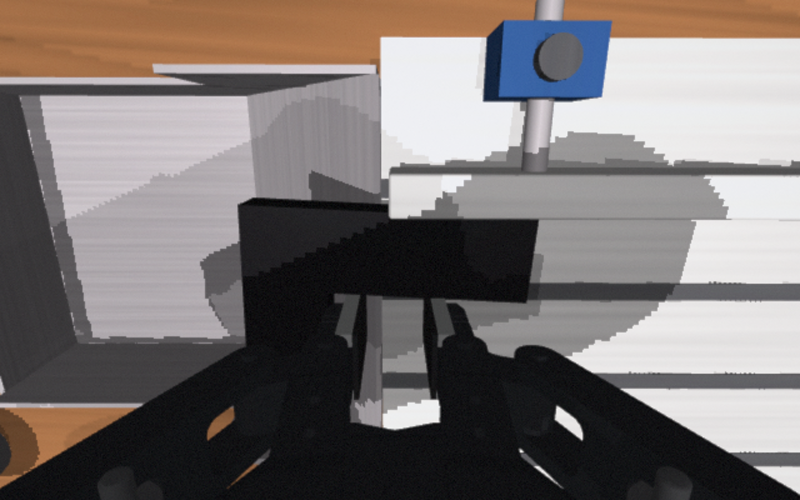

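Emit:
move_arm:
  targets:
    - [-0.4,0.1,0,0,0,0,190]
    - [-0.8,0.15,0,0,0,0,190]
    - [-1.2,0.2,0,0,0,0,190]
    - [-1.6,0.25,0,0,0,0,190]
    - [-1.6,0.3,0,0,0,0,190]
    - [-1.6,0.3,0,0,0,0,190]

```text
clock: 25.2
position: [541.3, 114.2, 124.4]
ee_rot: [0.73, -0.683, 0.0, -0.001]
contact_force: [-2.4, 0.4, 0.3]
gripper_width: 21.6
```

```bash
python3 snap.py p6 wrist,scene
```

```text
25.2 [541.3 114.2 124.4] [ 12.6 154.2] 21.604653772471117 [-2.45  0.44  0.26]
```

View pics/p6_wristz.png

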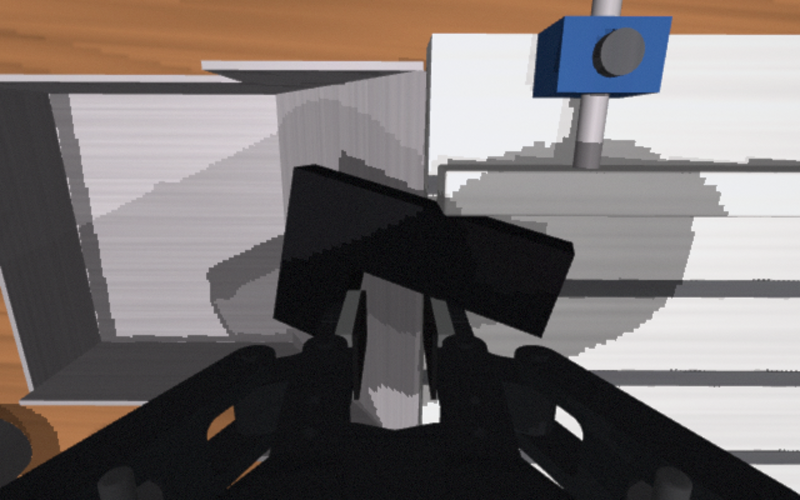

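View pics/p6_scenez.png

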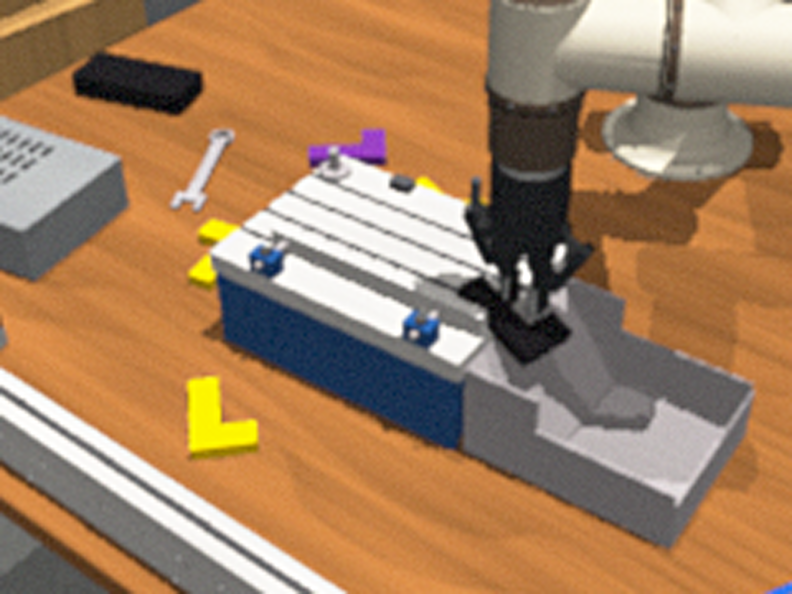

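Emit:
move_arm:
  targets:
    - [0,0.3,0,0,0,0,190]
    - [0,0.6,0,0,0,0,190]
    - [0,1.0,0,0,0,0,190]
    - [0,1.0,0,0,0,0,190]

```text
clock: 25.8
position: [530.8, 112.9, 124.4]
ee_rot: [0.73, -0.683, 0.0, -0.0]
contact_force: [0.1, -0.5, -0.6]
gripper_width: 22.1
```

```bash
python3 snap.py p7 wrist,scene
```

```text
25.8 [530.8 112.9 124.4] [  2.1 153.6] 22.12613751902084 [ 0.14 -0.52 -0.64]
```

View pics/p7_wristz.png

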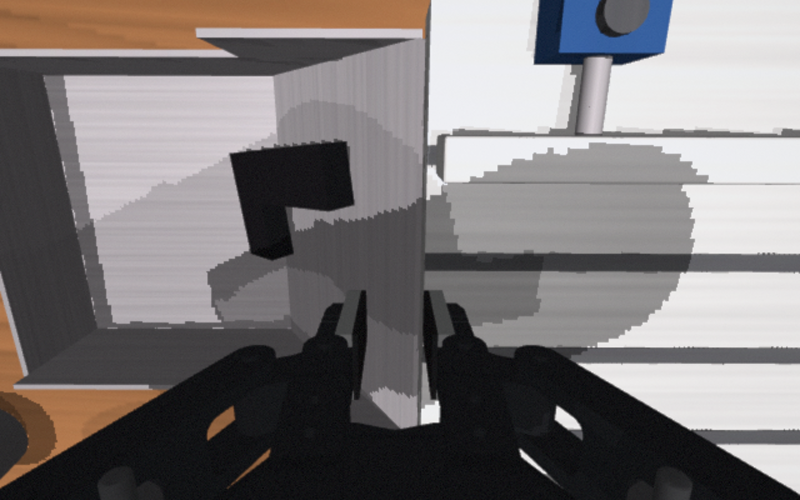

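View pics/p7_scenez.png

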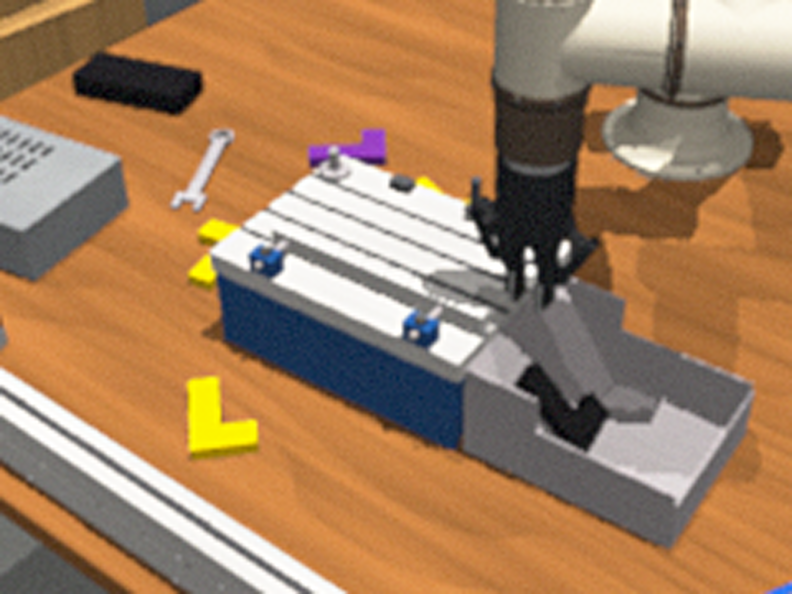

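It fell into the chute. Now I raise the arm clear and check the rest.

Emit:
move_arm:
  targets:
    - [0,0,-3,0,0,0,190]
    - [0,0,-7,0,0,0,190]
    - [0,0,-12,0,0,0,190]
    - [0,0,-17,0,0,0,190]
    - [-4,0,-20,0,0,0,190]
    - [-8,0,-20,0,0,0,190]
    - [-12,0,-20,0,0,0,190]
    - [-15,0,-20,0,0,0,190]
    - [-15,0,-20,0,0,0,190]
    - [-15,0,-20,0,0,0,190]

```text
clock: 27.15
position: [520.9, 262.3, 324.2]
ee_rot: [0.73, -0.683, 0.0, 0.0]
contact_force: [1.0, -0.3, -0.7]
gripper_width: 21.5
```

```bash
python3 snap.py f wrist,scene,top
```

```text
27.15 [520.9 262.3 324.2] [  1.9 303.3] 21.45296640995419 [ 0.99 -0.26 -0.72]
```

View pics/f_wristz.png

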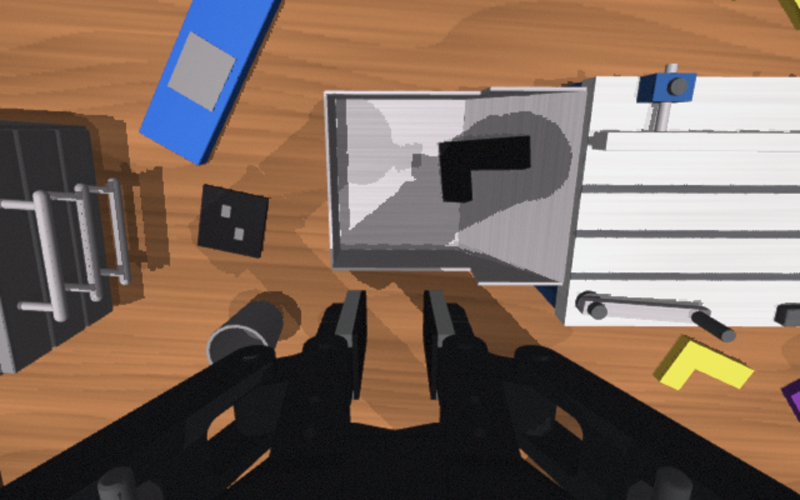

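View pics/f_scenez.png

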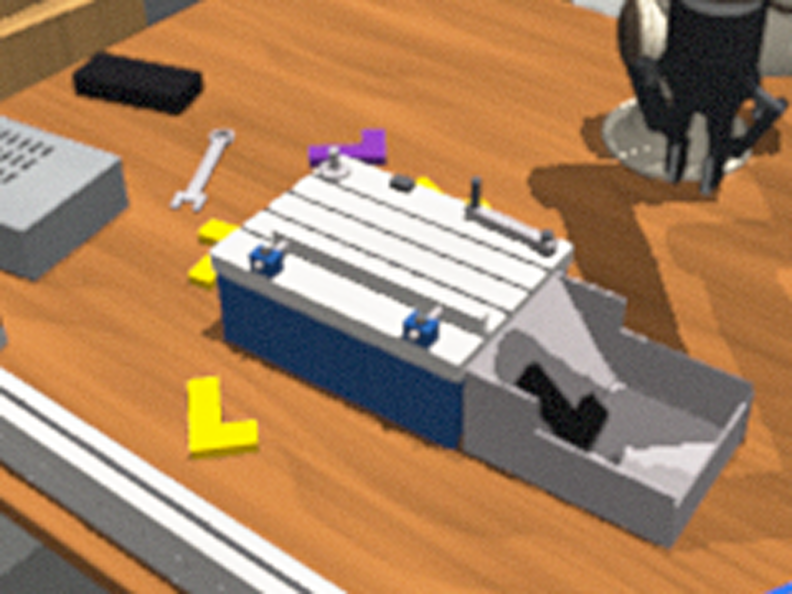

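View pics/f_topz.png

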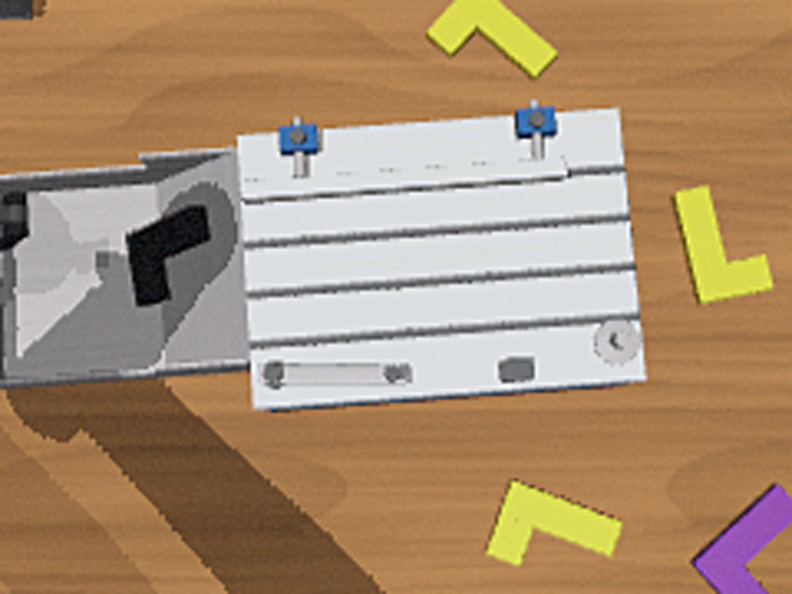

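Run:
```python
from h import *
import pickle
s=pickle.load(open("pics/f.pkl","rb")); K,C=cam("wrist",s); d=np.load("pics/f_wrist.npy")
for p in [(455,150),(457,190),(490,155),(522,150)]:
    u=np.array(p)/1.25; z=d[int(u[1]),int(u[0])]; D=C@np.r_[np.linalg.inv(K)@[u[0],u[1],1]*z,1]; print(tobed(D[:3]).round(),D[2].round())
K,C=cam("top"); P=tobed(ray((210+398/3.3,120+372/3.3),172,K,C)); print(P, np.arctan2(122-P[1],P[0]+85))
print(arm.job_done())
```

```text
[ 48. 237.] 30.0
[  6. 234.] 30.0
[ 45. 207.] 62.0
[ 51. 184.] 88.0
[-92.66213018  25.5238068 ] 1.6500498808589448
the job is handed in; nothing more can be done
None
```

The stop bar is fully aside and the black offcut is in the scrap chute. I handed the job in at about 27 s on the robot's clock.

**Stop bar:** I pushed it by its pin until it met its end stop, at about 10 N. In the last picture the bar's angle measures 1.65 rad, fully aside.

**Squaring:** The first push across the bed turned the offcut the wrong way, to about 0.45 rad. I pushed its foot instead to turn it back, which shifted it about 13 mm away from the ledge before I recovered 4 mm. I then pressed the long leg with two fingertips. The picture showed it flat on the fence, with about 3 N on the tool, before I slid it towards the ledge.

**Slide:** The readings I took along the way showed about 3 to 5 N against the fence, well short of bottoming its springs.

**Ledge:** Past the ledge the offcut stayed pinched between the fence's end and the fingers, and turned clockwise by roughly 0.3 rad. I eased the tool back and it tipped into the chute.

**Last checks:**
- The offcut lies at rest in the chute, with its foot down at the tray and its tail leaning on the ramp; it is not lying flat. The measured top heights run from 30 to 88 mm, below the 120 mm bed top.
- The hold-down and T-nut look unmoved, as does everything else that shows in the last pictures.
- The arm is clear of everything.

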